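# Unlock the barrel stand and park its lock pin

### The job

Unlock the barrel stand: take its T-handled lock pin, turn it counter-clockwise (seen from above) until you feel the hidden cross lug come free, and draw it up right out of its bore. Then park it in the notch of the side bracket, hanging upright with its collar lying flat on the steel plate behind the raised lips, and let go. Leave everything else where it is.

Things in the scene. Friction and masses are not known exactly. Their poses are not given: they have to be found in the camera images.
- stand: Fixed beech barrel stand. Origin on the table right under the bore. Its lock block (64 x 64 mm, 100 mm tall, flat top) stands centred on the origin. A 12 mm thick base board, 86 mm deep, and the barrel rack run from it along the stand's +y to 223 mm from the origin
- rack (a point): middle of the row of five fixed upright grey barrels (13 mm thick, tops here at 146 mm, at y = 88 to 188 mm of the stand). Each stands in a 50 mm deep beech rack, behind a flat aluminium keeper bar (top at 92 mm) that ends at a 100 mm tall post
- bore (a point): centre of the bore's mouth in the lock block's top, 100 mm above the table. The bore is vertical, 18 mm wide, through a 12 mm thick steel bush with an open cavity below. Across the bush runs a key slot 37 mm long, 12 mm wide, hidden by the pin's collar: its direction is neither seen nor reported and differs every time
- lockpin: Loose steel T-handled lock pin, 120 mm long, 0.2 to 0.4 kg. Origin at the centre of the underside of its round collar (46 mm diameter, 6 mm thick); z up the pin. Below it a shank 16 mm thick, 80 mm long, with a cross lug; above it a 12 mm neck and the handle bar. At the start it stands in the bore, collar on the lock block
- pin_lug (a point): middle of the cross lug, 21 mm below the pin's origin: a square bar 6 x 6 mm, 34 mm long in all, along the pin's x. At the start it is locked under the bush: the pin lifts 6 mm freely, then stops hard. It passes only within about 0.17 rad of the slot's direction, and is clear of the bush when the pin has risen 24 mm
- pin_grip (a point): middle of the T-handle bar, 32 mm above the pin's origin; bar 64 mm long along the pin's x, 14 mm wide, 16 mm tall. The slot lies 0.4 to 1.4 rad counter-clockwise (seen from above) of where the bar stands at the start. No stop or click marks it: pull up lightly (about 5 N) at successive angles until the pin rises more than 6 mm
- pin_tip (a point): lower end of the pin's shank, 80 mm below the pin's origin; out of the bore when the pin has risen 80 mm
- bracket: Fixed parking bracket. Origin on the table under the notch seat. A beech foot (100 x 100 mm, 12 mm thick) and a post behind (+x) carry a level steel plate 6 mm thick, 68 mm wide (y), its top 100 mm above the table, from x = -32 to +46 mm. A notch 20 mm wide runs in from the front edge (x = -32 mm) to x = +11 mm
- notch_mouth (a point): the notch's open end, at the plate's front edge, level with its top. On both prongs a lip 4 mm high stands from here to 5 mm inwards. The shank enters along the bracket's +x with the collar carried over the lips (underside 4 to 11 mm above the plate's top, else the lug below hits the plate), then the pin is lowered
- notch_seat (a point): the parked place of the collar's underside centre: on the plate's top, in the middle of the notch, 100 mm above the table; about 3 mm of play each way along x and 2 mm along y. Axes as the bracket's
- end_plug: bystander: chrome end plug, 24 mm diameter, 30 mm tall, standing
- cap: bystander: translucent orange cap, 22 mm diameter, 46 mm tall, standing
- clutch_housing: bystander: dark steel clutch housing, 24 mm diameter, 50 mm tall, standing
- tin: bystander: blue enamel tin, 84 mm diameter, 75 mm tall
- screwdriver: bystander: screwdriver lying on the table
- glue: bystander: white glue bottle, 44 mm diameter, 100 mm tall
- mug: bystander: white mug, 80 mm diameter, 90 mm tall
- rule_block: bystander: flat brass straightedge, 150 x 30 x 12 mm, lying
Not all that is in view belongs to the job. What is shaped like the bracket but red is not meant.

How it is judged (in metres and radians):
On the way:
1. the pin is drawn right out of the bore: its tip is above the lock block's top (z of pin_tip in the frame of bore above 0.004 m), for 0.1 s.
At the end, for the whole second after the job is handed in: the lock pin hangs in the bracket's notch, released and at rest: its collar's underside within 2.5 mm of the plate's top and within 7 mm of the notch seat sideways, the pin upright within 0.08 rad (horizontal distance between lockpin and notch_seat below 0.007 m and z of lockpin in the frame of notch_seat between -0.0025 and 0.0025 m and angle between lockpin's own z axis and vertical below 0.08 rad and linear speed of lockpin below 0.02 m/s); the robot touches nothing.
It fails at once if a bystander is moved more than 25 mm (distance of any of end_plug, cap, clutch_housing, tin, screwdriver, glue, mug, rule_block from where it was at the start of the episode above 0.025 m).
It also fails if it takes over 51 s, if anything falls off the work surface, if the arm or the gripper's body presses on something with over 40 N, if the wrist force passes 120 N, or if a joint passes its speed limit or range.

### The arm

A 7-joint arm with a two-finger parallel gripper is mounted at the origin on the work surface. World frame = base frame: x ahead of the robot, y to its left, z up, the work surface at z = 0. Lengths are in mm, angles in rad, forces in N, time in s.
With the tool pointing down it reaches from about 425 to 875 mm from the base axis. Payload 4.7 kg.
Tool frame: the origin (TCP) lies at the very end of the fingers, on their centre line; the grasp point (between the pads) lies 19 mm behind it; z points along the fingers, y is the line along which they close (so a half turn about z gives the same grasp; the last joint's range is limited). The gripper opens to 85 mm and grips with 20 to 120 N. Pads are 22 mm wide; open, the fingers measure 114 mm over their backs; the gripper's body (76 mm by 85 mm) begins 54 mm behind the grasp point. The pads swing forward as they close: fully open they stand 13 mm farther back than shut.
Start: joints at [1.325, 0.321, -0.07, 1.45, 0.023, 1.371, -0.057], TCP at [166.955, -628.215, 196.749] pointing down, gripper open.
Joint ranges: [-2.86, 2.86], [-0.3, 2.09], [-1.38, 1.24], [0.06, 2.45], [-1.56, 4.7], [0.09, 2.05], [-2.69, 2.69]. Speed limits (rad/s): [2.57, 2.57, 3.14, 3.14, 3.14, 3.14, 3.14].

### API

Orientations are given as a rotation vector (axis times angle).
In Python, from bench import manip gives the robot as it stands.
- The arm moves only by the tool servo_tool, never from a script. Its arguments are lists of equal length, an entry for each row: "dp": the shift along the world's x, y, z normalised to -1 to 1, where 1 is 25 cm, a list of three; "delta_rot": the turn, a rotation vector about the world's x, y, z normalised to -1 to 1, where 1 is pi/2 rad, a list of three. A call has 1 to 12 rows; each row shifts and turns the commanded pose from where the row before left it; what a row does not reach is not made up. A row lasts 1/10 s, in which the tool goes at most 50 mm and 8.59 degrees, less where a joint would pass 70% of its speed; a pose out of reach is approached as far as the arm can. A call with a number of a shift or a turn outside -1 to 1 is refused whole. A call with a gripper value outside its range is refused whole. "hand" is the closure, from -1 (fully open) to 1 (shut), set as the call begins (left out, the last holds). The fingers move at their own pace and stop on an object; "squeeze" is the grip in N (left out, the last holds). Time passes only in rows, so rows that do not move let the fingers close. It gives the time, the measured TCP pose, the force, the opening and the grip force at its end, in the units of the state.
- manip.sense(): the state, without advancing time (a new reading comes with each control period).
- manip.grab_frame(name): name is "scene" or "top"; returns a dict with "color" (420x560x3 uint8, red, green, blue), "range_z" (420x560 float32, mm along the optical axis (not along the pixel's ray), 0 where there is no reading), "mtx" (3x3 intrinsics, pixels), "R" (3x3) and "t" (3): a world point X has camera coordinates R X + t. Camera axes: x right, y down, z forward; pixel columns grow to the right and rows downward; lengths in mm; the calibration is good to about 2 mm. A picture is of the moment at which its call begins.
- manip.hand_in(): hands the job in; it is judged then, once.
The state is a dict: "t": time; "qpos": joint angles; "joint_vel": joint speeds; "joint_torque": joint torques, N m; "ee_pos": TCP position; "orientation": TCP orientation; "ft_force": force on the tool from outside, world axes, zero at the start; "torque": the same for the moment, N m; "width": finger opening in mm; "grasp_force": force on a finger pad.
Only numpy, scipy, OpenCV 4.12 (cv2) and the standard library are available. Lean on these libraries where they do the work, as an engineer would, in place of code of your own. Each camera call takes 0.05 s, during which the arm holds its last target. There are 200 camera calls.

## Working session

There is one attempt and no reset: what is moved stays moved. The work goes in short steps, Python scripts to look and compute and a tool call to move; the robot and the scene stay as the last step left them, time stands still between calls to the robot, and variables do not carry over. Pictures are saved under pics/ and viewed, at most 10 in all, crops included, and the job is handed in when it is done.

Besides the shell and the picture viewer there is one more tool, called after "Call:" as name(argument=value, ...), one argument or row to a line, values as JSON. servo_tool: Moves the arm, as the interface text tells. Scaled input: -1 to 1 covers 25 cm each way for a shift and pi/2 rad each way for a turn. Its arguments: {"type":"object","properties":{"dp":{"type":"array"},"delta_rot":{"type":"array"},"hand":{"type":"number"},"squeeze":{"type":"number"}},"required":["dp","delta_rot"]}

```bash
mkdir -p pics
cat > h.py <<'E'
import numpy as np, cv2, pickle
from bench import manip
def snap(n,tag):
    f=manip.grab_frame(n); pickle.dump(f,open(f'{tag}.pkl','wb')); cv2.imwrite(f'pics/{tag}.png',f['color'][:,:,::-1]); return f
def load(tag): return pickle.load(open(f'{tag}.pkl','rb'))
def world(f,u,v,d=None):
    d=f['range_z'][int(v),int(u)] if d is None else d
    return f['R'].T@(np.linalg.inv(f['mtx'])@[u,v,1]*d-f['t'])
def cloud(f):
    v,u=np.mgrid[:420,:560]; P=np.stack([u,v,np.ones_like(u)],-1)@np.linalg.inv(f['mtx']).T*f['range_z'][...,None]
    return (P-f['t'])@f['R']
E
python3 - <<'E'
from h import *
for n in('scene','top'):
    f=snap(n,n+'0'); print(n,f['mtx'].tolist(),(-f['R'].T@f['t']).round())
s=manip.sense(); print({k:np.round(v,3) for k,v in s.items()})
E
```

```text
scene [[435.48301375176965, 0.0, 275.2171197264255], [0.0, 435.48301375176965, 211.3551984446517], [0.0, 0.0, 1.0]] [1465.   83.  824.]
top [[518.0738048253214, 0.0, 285.6655304485919], [0.0, 518.0738048253214, 212.06478179703615], [0.0, 0.0, 1.0]] [ 272.   32. 1575.]
{'t': np.float64(0.1), 'qpos': array([ 1.325,  0.322, -0.07 ,  1.452,  0.023,  1.371, -0.057]), 'joint_vel': array([ 0.002,  0.001, -0.001, -0.002,  0.001,  0.   , -0.   ]), 'joint_torque': array([ 0.0000e+00, -4.9487e+01, -3.8400e-01, -3.1521e+01,  1.3000e-02,
        7.0000e-03,  0.0000e+00]), 'ee_pos': array([ 166.779, -627.708,  195.766]), 'orientation': array([-3.114, -0.407,  0.   ]), 'ft_force': array([-0.601, -0.551, -0.57 ]), 'torque': array([-0.071, -0.024,  0.008]), 'grasp_force': np.float64(0.0), 'width': np.float64(85.334)}
```

View pics/scene0.png

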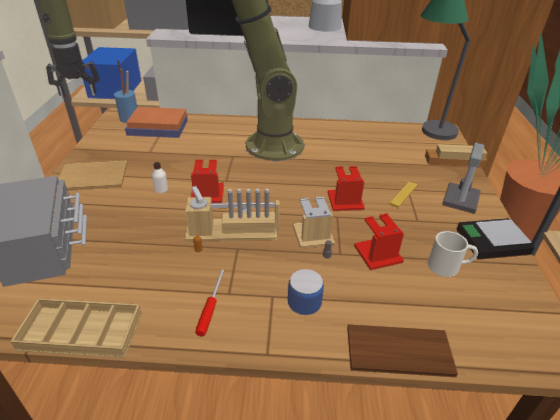

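View pics/top0.png

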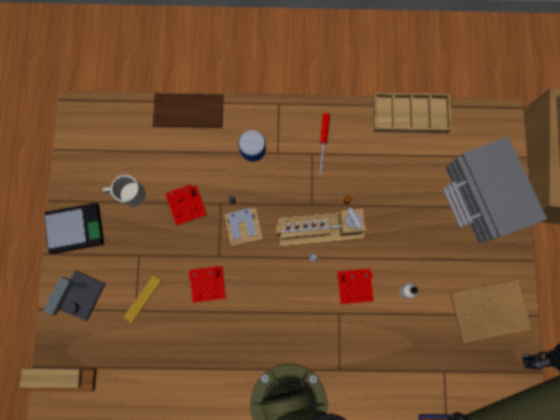

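The scene image shows the stand with the pin at about (200,205) and the beech bracket at (314,220). In the top image they are at (353,220) and (243,226). I'll enlarge those areas.

Run:
```python
from h import *
f=load('top0'); g=load('scene0')
a=cv2.resize(f['color'][190:260,210:380,::-1],None,fx=4.7,fy=4.7,interpolation=cv2.INTER_CUBIC)
cv2.imwrite('pics/topc.png',a)
b=cv2.resize(g['color'][170:280,170:350,::-1],None,fx=4.4,fy=4.4,interpolation=cv2.INTER_CUBIC)
cv2.imwrite('pics/scenec.png',b)
C=cloud(f)
for n,(u,v) in dict(stand=(353,220),bracket=(243,226)).items():
    P=C[v-30:v+30,u-30:u+30].reshape(-1,3)
    print(n,world(f,u,v).round(), np.histogram(P[:,2],bins=np.arange(-5,160,5)))
```

```text
stand [ 514. -175.  138.] (array([989, 954, 282, 227,  60,  20,  17,   9,  18,  29,  54,  62,  18,
         5,  11,   9,  12,  10,  28,  52, 123, 145,  73,  13,   0,   4,
         6,  16,  57,  53,   5,   0]), array([ -5,   0,   5,  10,  15,  20,  25,  30,  35,  40,  45,  50,  55,
        60,  65,  70,  75,  80,  85,  90,  95, 100, 105, 110, 115, 120,
       125, 130, 135, 140, 145, 150, 155]))
bracket [512. 143.  10.] (array([1144,  935,  326,  261,   75,   14,    8,    1,    1,    6,   18,
          9,    2,    1,    1,    0,    2,    1,    6,   60,  243,  220,
         36,    1,    0,    0,    0,    0,    0,    0,    0,    0]), array([ -5,   0,   5,  10,  15,  20,  25,  30,  35,  40,  45,  50,  55,
        60,  65,  70,  75,  80,  85,  90,  95, 100, 105, 110, 115, 120,
       125, 130, 135, 140, 145, 150, 155]))
```

View pics/topc.png

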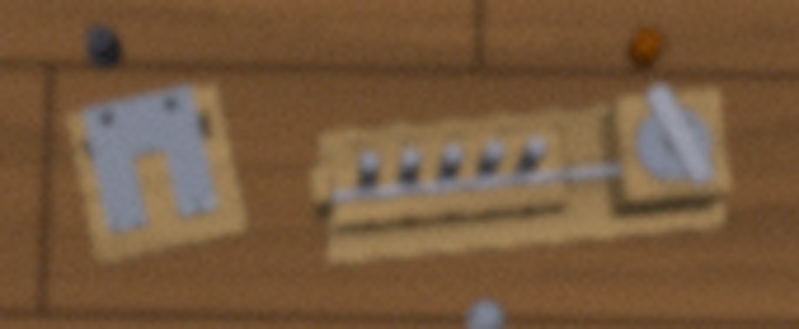

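View pics/scenec.png

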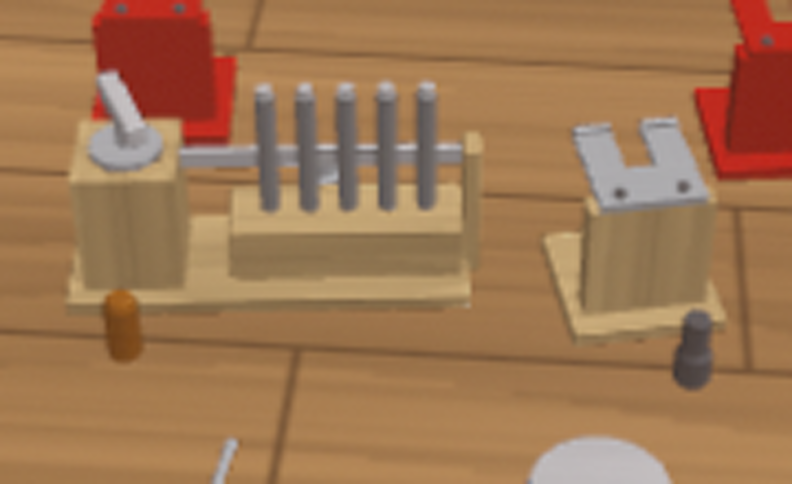

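```bash
cat > fit.py <<'E'
from h import *
from scipy.optimize import least_squares
T=load('top0');S=load('scene0')
def proj(f,P):
    c=P@f['R'].T+f['t']; q=c@f['mtx'].T; return q[:,:2]/q[:,2:]
def unc(p,s,o): return (np.array(p,float)+.5)/s-.5+o
def fit(sets,x0):
    def pts(p,M):
        c,s=np.cos(p[2]),np.sin(p[2]); M=np.array(M,float)
        return np.c_[p[0]+c*M[:,0]-s*M[:,1],p[1]+s*M[:,0]+c*M[:,1],M[:,2]]
    r=lambda p:np.concatenate([((proj(f,pts(p,M))-px)).ravel() for f,M,px in sets])
    o=least_squares(r,x0,x_scale=[10,10,.1]); return o.x.round(3),r(o.x).round(1)
t=lambda p:unc(p,4.7,[210,190]); s=lambda p:unc(p,4.4,[170,170])
def both(name,ts,ss,x0):
    for n,l in(('top',ts),('scene',ss),('both',ts+ss)): print(name,n,*fit(l,x0))
both('bracket',[(T,[(-32,34,104),(-32,-34,104),(46,34,100),(46,-34,100)],t([(109,231),(217,208),(85,112),(190,88)]))],
 [(S,[(46,-34,100),(46,34,100),(-32,-34,104),(-32,34,104)],s([(603,209),(708,200),(575,130),(677,119)]))],[510,140,.2])
both('block',[(T,[(32,32,100),(32,-32,100),(-32,-32,100),(-32,32,100)],t([(613,95),(722,88),(728,190),(620,203)]))],
 [(S,[(-32,-32,100),(-32,32,100),(32,32,100),(32,-32,100)],s([(83,121),(180,121),(190,180),(68,178)]))],[510,-170,.05])
both('pin',[(T,[(0,0,106)],t([(674,143)])),(T,[(32,0,140),(-32,0,140)],t([(658,88),(698,178)]))],
 [(S,[(0,0,106)],s([(125,148)])),(S,[(-32,0,140),(32,0,140)],s([(108,75),(135,137)]))],[510,-170,.4])
E
python3 fit.py
```

```text
bracket top [4.98591e+02 1.39193e+02 2.36000e-01] [-0.1  0.4  0.2  0.1 -0.4 -0.3  0.3 -0.2]
bracket scene [5.03422e+02 1.43834e+02 2.35000e-01] [-0.3  0.2  0.5 -0.2 -0.2 -0.2  0.1  0.1]
bracket both [5.00093e+02 1.41699e+02 2.37000e-01] [-1.  -0.1 -0.7 -0.4 -1.3 -0.8 -0.6 -0.8 -1.1 -0.6 -0.4 -1.  -1.  -0.9
 -0.7 -0.6]
block top [ 5.20148e+02 -1.78497e+02  7.90000e-02] [ 0.3  0.2 -0.9  0.3 -0.1  0.4  0.7 -0.9]
block scene [ 5.1962e+02 -1.7354e+02  1.4900e-01] [-0.2  0.1  0.8 -0.8 -2.2 -0.3  1.6  1.1]
block both [ 5.19624e+02 -1.75891e+02  1.10000e-01] [-0.9  0.7 -2.2  0.2 -0.7  0.2  0.2 -0.5 -0.5 -0.2  0.4 -0.6 -3.5 -0.1
  0.3  0.8]
pin top [ 5.20022e+02 -1.77951e+02  4.04000e-01] [-0.6 -0.1 -0.  -0.7  0.6  0.8]
pin scene [ 5.27682e+02 -1.74175e+02  4.50000e-01] [ 0.2  0.3  0.   0.4 -0.2 -0.7]
pin both [ 5.21987e+02 -1.76520e+02  4.30000e-01] [-1.1 -0.8 -0.8 -1.3  0.4  0.  -0.2 -1.  -0.2 -0.8 -0.9 -2. ]
```

Call:
servo_tool(
  dp=[
    [0.118,0.15,0.01],
    [0.118,0.15,0.01],
    [0.118,0.15,0.01],
    [0.118,0.15,0.01],
    [0.118,0.15,0.01],
    [0.118,0.15,0.01],
    [0.118,0.15,0.01],
    [0.118,0.15,0.01],
    [0.118,0.15,0.01],
    [0.118,0.15,0.01],
    [0.118,0.15,0.01],
    [0.118,0.15,0.01],
  ],
  delta_rot=[
    [0,0,0.0085],
    [0,0,0.0085],
    [0,0,0.0085],
    [0,0,0.0085],
    [0,0,0.0085],
    [0,0,0.0085],
    [0,0,0.0085],
    [0,0,0.0085],
    [0,0,0.0085],
    [0,0,0.0085],
    [0,0,0.0085],
    [0,0,0.0085],
  ],
  hand=-1,
  squeeze=60,
)

```text
t: 1.3
ee_pos: [521.6, -176.6, 226.7]
orientation: [3.072, 0.655, -0.001]
ft_force: [-0.3, -0.2, 0.2]
width: 85.6
grasp_force: 0.0
```

Call:
servo_tool(
  dp=[
    [0,0,0],
    [0,0,0],
  ],
  delta_rot=[
    [0,0,0],
    [0,0,0],
  ],
)

```text
t: 1.5
ee_pos: [521.2, -176.9, 226.3]
orientation: [-3.071, -0.66, 0.001]
ft_force: [-0.3, -1.3, -1.0]
width: 85.3
grasp_force: 0.0
```

Call:
servo_tool(
  dp=[
    [0,0,-0.11],
    [0,0,-0.11],
    [0,0,-0.11],
    [0,0,-0.07],
    [0,0,-0.045],
    [0,0,0],
  ],
  delta_rot=[
    [0,0,0],
    [0,0,0],
    [0,0,0],
    [0,0,0],
    [0,0,0],
    [0,0,0],
  ],
)

```text
t: 2.1
ee_pos: [519.0, -179.4, 113.8]
orientation: [-3.072, -0.651, 0.005]
ft_force: [0.5, 0.2, -0.1]
width: 85.2
grasp_force: 0.0
```

Run:
```python
from h import *
f=snap('scene','s1')
cv2.imwrite('pics/s1c.png',cv2.resize(f['color'][130:270,150:330,::-1],None,fx=4.2,fy=4.2,interpolation=cv2.INTER_CUBIC))
```

```text
(no output)
```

View pics/s1c.png

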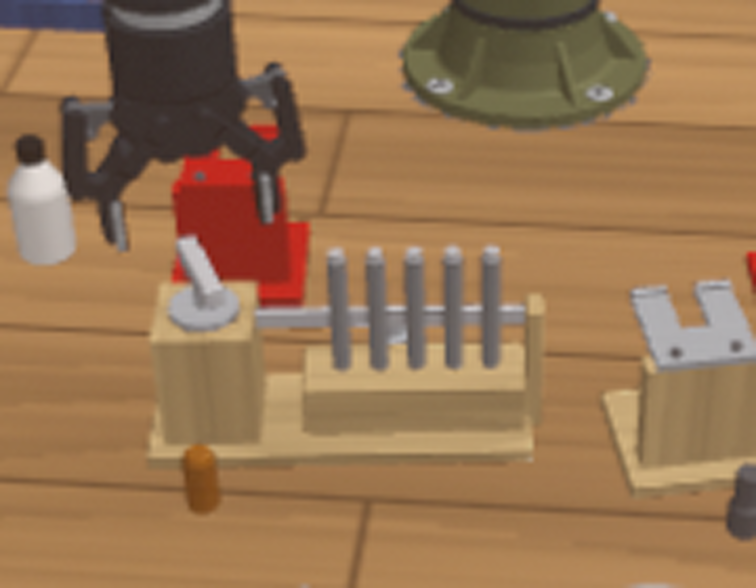

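The picture shows the gripper still above the pin, with fingertips at crop (120,245) and (268,215). It may have been taken before the move finished, so I'll retake it.

Run:
```python
from h import *
f=snap('scene','s2')
cv2.imwrite('pics/s2c.png',cv2.resize(f['color'][130:270,150:330,::-1],None,fx=4.2,fy=4.2,interpolation=cv2.INTER_CUBIC))
s=manip.sense();print(s['t'],s['ee_pos'],s['qpos'])
```

```text
2.2 [ 521.01287873 -179.16982443  116.10138164] [ 0.74277578  0.20183289 -0.51226927  1.78854682  0.10703639  1.17787718
 -0.95391184]
```

View pics/s2c.png

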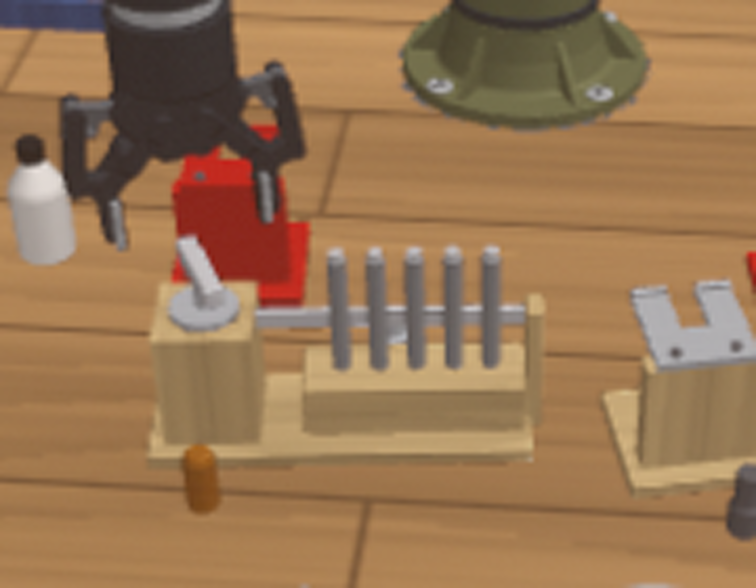

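Run:
```python
from fit import *
f=load('s2');s=manip.sense()
from scipy.spatial.transform import Rotation as Ro
R=Ro.from_rotvec(s['orientation']).as_matrix();print(R.round(3))
P=np.array([s['ee_pos']+R@np.array(v) for v in [(0,0,0),(0,42,-13),(0,-42,-13)]])
print(P.round(),((proj(f,P)-[150,130])*4.2).round())
for c in[(120,243),(266,215),(95,110)]:
    u,v=np.array(c)/4.2+[150,130]; print(world(f,round(u),round(v)).round(), f['range_z'][round(v)-2:round(v)+3,round(u)-2:round(u)+3].round().tolist())
```

```text
bracket top [4.98591e+02 1.39193e+02 2.36000e-01] [-0.1  0.4  0.2  0.1 -0.4 -0.3  0.3 -0.2]
bracket scene [5.03422e+02 1.43834e+02 2.35000e-01] [-0.3  0.2  0.5 -0.2 -0.2 -0.2  0.1  0.1]
bracket both [5.00093e+02 1.41699e+02 2.37000e-01] [-1.  -0.1 -0.7 -0.4 -1.3 -0.8 -0.6 -0.8 -1.1 -0.6 -0.4 -1.  -1.  -0.9
 -0.7 -0.6]
block top [ 5.20148e+02 -1.78497e+02  7.90000e-02] [ 0.3  0.2 -0.9  0.3 -0.1  0.4  0.7 -0.9]
block scene [ 5.1962e+02 -1.7354e+02  1.4900e-01] [-0.2  0.1  0.8 -0.8 -2.2 -0.3  1.6  1.1]
block both [ 5.19624e+02 -1.75891e+02  1.10000e-01] [-0.9  0.7 -2.2  0.2 -0.7  0.2  0.2 -0.5 -0.5 -0.2  0.4 -0.6 -3.5 -0.1
  0.3  0.8]
pin top [ 5.20022e+02 -1.77951e+02  4.04000e-01] [-0.6 -0.1 -0.  -0.7  0.6  0.8]
pin scene [ 5.27682e+02 -1.74175e+02  4.50000e-01] [ 0.2  0.3  0.   0.4 -0.2 -0.7]
pin both [ 5.21987e+02 -1.76520e+02  4.30000e-01] [-1.1 -0.8 -0.8 -1.3  0.4  0.  -0.2 -1.  -0.2 -0.8 -0.9 -2. ]
[[ 0.914  0.407  0.001]
 [ 0.407 -0.914 -0.001]
 [ 0.     0.001 -1.   ]]
[[ 521. -179.  116.]
 [ 538. -218.  129.]
 [ 504. -141.  129.]] [[196. 290.]
 [129. 286.]
 [257. 261.]]
[ 549. -214.  170.] [[1136.0, 1129.0, 1138.0, 1130.0, 1441.0], [1136.0, 1136.0, 1130.0, 1130.0, 1436.0], [1428.0, 1136.0, 1135.0, 1136.0, 1431.0], [1422.0, 1137.0, 1136.0, 1140.0, 1428.0], [1423.0, 1423.0, 1413.0, 1420.0, 1421.0]]
[ 512. -132.  172.] [[1173.0, 1158.0, 1155.0, 1157.0, 1165.0], [1174.0, 1161.0, 1158.0, 1160.0, 1165.0], [1336.0, 1165.0, 1161.0, 1159.0, 1339.0], [1338.0, 1169.0, 1165.0, 1160.0, 1336.0], [1337.0, 1341.0, 1337.0, 1341.0, 1339.0]]
[ 546. -219.  265.] [[1086.0, 1088.0, 1088.0, 1088.0, 1089.0], [1085.0, 1084.0, 1082.0, 1086.0, 1083.0], [1079.0, 1082.0, 1080.0, 1088.0, 1086.0], [1083.0, 1088.0, 1082.0, 1083.0, 1087.0], [1088.0, 1083.0, 1087.0, 1089.0, 1086.0]]
```

Call:
servo_tool(
  dp=[
    [0,0,0],
    [0,0,0],
  ],
  delta_rot=[
    [0,0,0],
    [0,0,0],
  ],
)

```text
t: 2.4
ee_pos: [521.7, -178.5, 116.6]
orientation: [3.071, 0.654, 0.002]
ft_force: [0.6, -1.1, 0.8]
width: 85.6
grasp_force: 0.0
```

```bash
sed -i 's/^both(/if __name__=="__main__": both(/' fit.py
python3 - <<'E'
from fit import *
f=load('s2');a=load('s1')
print('s1-s2 diff',np.abs(a['color'].astype(int)-f['color']).max(),np.abs(a['range_z']-f['range_z']).mean())
s=manip.sense(); print(s['t'],s['ee_pos'],s['qpos'].round(3))
g=snap('scene','s3'); h=snap('top','t3')
print('s2-s3',np.abs(g['color'].astype(int)-f['color']).max(), np.abs(g['color'].astype(int)-f['color']).mean())
print('handle/collar',[world(S,*np.round(np.array(c)/4.4+170).astype(int)).round() for c in((108,78),(120,105),(105,150))], 'barrel',world(S,170+round(345/4.4),170+round(91/4.4)))
C=cloud(g); m=(np.abs(C[...,0]-525)<60)&(np.abs(C[...,1]+178)<60)&(C[...,2]>145)
P=C[m]; print(np.histogram(P[:,2],bins=range(145,330,10)))
E
```

```text
s1-s2 diff 57 17.749834
2.4 [ 521.68979402 -178.54774899  116.63415984] [ 0.742  0.201 -0.513  1.788  0.107  1.178 -0.954]
s2-s3 54 0.6413647959183674
handle/collar [array([ 503., -185.,  140.]), array([ 531., -174.,  140.]), array([ 532., -185.,  107.])] barrel [510.39001105 -38.64378076 143.94635107]
(array([  0,   1,  26,  35,  43,  33,  53, 112, 162,  98, 149, 197, 116,
        51, 110, 114, 109, 154]), array([145, 155, 165, 175, 185, 195, 205, 215, 225, 235, 245, 255, 265,
       275, 285, 295, 305, 315, 325]))
```

The second picture is genuine: the fingertips measure about z=168, although the reported TCP is 116. Closing the fingers here should settle it safely.

Call:
servo_tool(
  dp=[
    [0,0,0],
    [0,0,0],
    [0,0,0],
    [0,0,0],
    [0,0,0],
    [0,0,0],
    [0,0,0],
    [0,0,0],
  ],
  delta_rot=[
    [0,0,0],
    [0,0,0],
    [0,0,0],
    [0,0,0],
    [0,0,0],
    [0,0,0],
    [0,0,0],
    [0,0,0],
  ],
  hand=1,
  squeeze=20,
)

```text
t: 3.3
ee_pos: [521.0, -178.2, 115.5]
orientation: [3.072, 0.655, -0.0]
ft_force: [-0.8, -0.3, -0.1]
width: 0.0
grasp_force: 0.0
```

Run:
```python
from fit import *
g=snap('scene','s4'); C=cloud(g); m=(np.abs(C[...,0]-525)<70)&(np.abs(C[...,1]+178)<70)&(C[...,2]>145)
v,u=np.where(m); o=np.argsort(C[m][:,2])[:25]
print(np.c_[u[o],v[o],C[m][o].round()].tolist())
s=manip.sense();print(s['t'],s['width'],s['ee_pos'],s['ft_force'])
print(proj(g,np.array([s['ee_pos']])))
```

```text
[[198.0, 190.0, 527.0, -171.0, 151.0], [197.0, 189.0, 525.0, -174.0, 152.0], [197.0, 190.0, 532.0, -172.0, 154.0], [196.0, 190.0, 533.0, -174.0, 155.0], [199.0, 189.0, 530.0, -167.0, 156.0], [198.0, 189.0, 531.0, -169.0, 157.0], [195.0, 190.0, 536.0, -176.0, 157.0], [196.0, 189.0, 532.0, -175.0, 157.0], [201.0, 187.0, 522.0, -163.0, 157.0], [194.0, 188.0, 528.0, -181.0, 158.0], [199.0, 188.0, 528.0, -167.0, 159.0], [200.0, 187.0, 524.0, -165.0, 159.0], [201.0, 186.0, 519.0, -163.0, 159.0], [196.0, 188.0, 530.0, -175.0, 159.0], [195.0, 189.0, 536.0, -176.0, 160.0], [198.0, 188.0, 531.0, -169.0, 160.0], [197.0, 188.0, 532.0, -172.0, 161.0], [195.0, 188.0, 532.0, -177.0, 161.0], [198.0, 187.0, 527.0, -170.0, 161.0], [193.0, 188.0, 533.0, -182.0, 161.0], [200.0, 186.0, 524.0, -165.0, 162.0], [192.0, 187.0, 531.0, -185.0, 163.0], [191.0, 185.0, 522.0, -189.0, 163.0], [201.0, 185.0, 520.0, -163.0, 163.0], [194.0, 186.0, 527.0, -180.0, 163.0]]
3.35 -0.32285999818033106 [ 520.95473954 -178.20938012  115.48921365] [ 0.14005046 -0.33767341  0.03539772]
[[196.94855505 199.23994745]]
```

Width 0 means the fingers closed above the bar. The reported z is therefore about 35–40 mm lower than the true height. I'll touch the bar top (z=140) lightly to calibrate it.

Call:
servo_tool(
  dp=[
    [0,0,-0.008],
    [0,0,-0.008],
    [0,0,0],
  ],
  delta_rot=[
    [0,0,0],
    [0,0,0],
    [0,0,0],
  ],
)

```text
t: 3.65
ee_pos: [520.7, -178.1, 111.1]
orientation: [-3.072, -0.655, 0.001]
ft_force: [0.4, -0.1, -0.9]
width: -0.2
grasp_force: 0.0
```

Call:
servo_tool(
  dp=[
    [0,0,-0.008],
    [0,0,0],
  ],
  delta_rot=[
    [0,0,0],
    [0,0,0],
  ],
)

```text
t: 3.85
ee_pos: [520.8, -178.2, 109.2]
orientation: [-3.072, -0.655, 0.001]
ft_force: [0.1, 0.1, 0.1]
width: -0.1
grasp_force: 0.0
```

Call:
servo_tool(
  dp=[
    [0,0,-0.008],
    [0,0,0],
  ],
  delta_rot=[
    [0,0,0],
    [0,0,0],
  ],
)

```text
t: 4.05
ee_pos: [520.8, -178.2, 107.2]
orientation: [-3.072, -0.655, 0.001]
ft_force: [-0.1, -0.4, -0.5]
width: -0.1
grasp_force: 0.0
```

Call:
servo_tool(
  dp=[
    [0,0,-0.008],
    [0,0,0],
  ],
  delta_rot=[
    [0,0,0],
    [0,0,0],
  ],
)

```text
t: 4.25
ee_pos: [521.1, -178.2, 105.6]
orientation: [3.072, 0.655, 0.0]
ft_force: [-0.0, 0.6, -0.1]
width: -0.3
grasp_force: 0.0
```

Call:
servo_tool(
  dp=[
    [0,0,-0.006],
    [0,0,0],
  ],
  delta_rot=[
    [0,0,0],
    [0,0,0],
  ],
)

```text
t: 4.45
ee_pos: [521.1, -178.3, 105.5]
orientation: [3.072, 0.655, 0.0]
ft_force: [-3.9, 0.6, 8.9]
width: -0.1
grasp_force: 4.3
```

Call:
servo_tool(
  dp=[
    [0,0,-0.006],
    [0,0,0],
  ],
  delta_rot=[
    [0,0,0],
    [0,0,0],
  ],
)

```text
t: 4.65
ee_pos: [521.2, -178.4, 105.5]
orientation: [3.071, 0.655, 0.0]
ft_force: [-6.9, 1.7, 16.1]
width: 0.2
grasp_force: 8.3
```

Run:
```python
from fit import *
g=snap('scene','s5'); C=cloud(g); m=(np.abs(C[...,0]-525)<70)&(np.abs(C[...,1]+178)<70)&(C[...,2]>146)
v,u=np.where(m); print(v.max(), np.sort(C[m][:,2])[:6])
cv2.imwrite('pics/s5c.png',cv2.resize(g['color'][150:230,160:260,::-1],None,fx=7,fy=7,interpolation=cv2.INTER_CUBIC))
s=manip.sense();print(s['t'],s['ee_pos'],s['ft_force'])
```

```text
192 [146.06421027 146.72896373 146.73679194 147.66751953 148.14535262
 148.63111136]
4.7 [ 521.2296666  -178.36934175  105.46396154] [-6.82301399  2.46989294 16.9756044 ]
```

View pics/s5c.png

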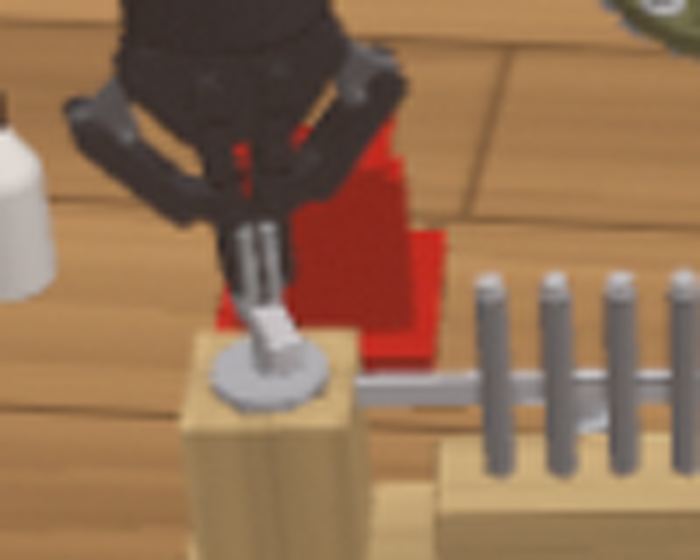

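Contact came at reported z≈105.5 on a bar top at 140, so the true z is reported + 34.5. The fingers (crop (260,300)) sit centred on the bar. I'll rise, open, descend to reported 79.5 and grip.

Call:
servo_tool(
  dp=[
    [0,0,0.08],
    [0,0,0],
    [0,0,0],
    [0,0,0],
    [0,0,0],
    [0,0,0],
    [0,0,0],
  ],
  delta_rot=[
    [0,0,0],
    [0,0,0],
    [0,0,0],
    [0,0,0],
    [0,0,0],
    [0,0,0],
    [0,0,0],
  ],
  hand=-1,
)

```text
t: 5.4
ee_pos: [520.7, -178.1, 122.1]
orientation: [-3.072, -0.655, 0.001]
ft_force: [-0.8, 0.3, -0.2]
width: 85.3
grasp_force: 0.0
```

Call:
servo_tool(
  dp=[
    [0,0,-0.04],
    [0,0,-0.04],
    [0,0,-0.04],
    [0,0,-0.03],
    [0,0,-0.02],
    [0,0,0],
  ],
  delta_rot=[
    [0,0,0],
    [0,0,0],
    [0,0,0],
    [0,0,0],
    [0,0,0],
    [0,0,0],
  ],
)

```text
t: 6.0
ee_pos: [520.3, -178.0, 78.9]
orientation: [-3.072, -0.655, 0.002]
ft_force: [0.2, 0.4, 0.0]
width: 85.3
grasp_force: 0.0
```

Call:
servo_tool(
  dp=[
    [0,0,0],
    [0,0,0],
    [0,0,0],
    [0,0,0],
    [0,0,0],
    [0,0,0],
    [0,0,0],
    [0,0,0],
  ],
  delta_rot=[
    [0,0,0],
    [0,0,0],
    [0,0,0],
    [0,0,0],
    [0,0,0],
    [0,0,0],
    [0,0,0],
    [0,0,0],
  ],
  hand=1,
  squeeze=60,
)

```text
t: 6.8
ee_pos: [521.3, -178.3, 80.4]
orientation: [3.072, 0.655, 0.001]
ft_force: [-0.2, 0.1, 3.5]
width: 13.2
grasp_force: 59.1
```

Call:
servo_tool(
  dp=[
    [0,0,0.012],
    [0,0,0.02],
    [0,0,0],
    [0,0,0],
  ],
  delta_rot=[
    [0,0,0],
    [0,0,0],
    [0,0,0],
    [0,0,0],
  ],
)

```text
t: 7.2
ee_pos: [519.9, -177.9, 86.5]
orientation: [-3.071, -0.655, 0.003]
ft_force: [1.8, -0.6, -13.6]
width: 12.8
grasp_force: 65.6
```

Call:
servo_tool(
  dp=[
    [0,0,0],
    [0,0,0],
    [0,0,0],
    [0,0,0],
  ],
  delta_rot=[
    [0,0,0.064],
    [0,0,0.064],
    [0,0,0.064],
    [0,0,0],
  ],
)

```text
t: 7.6
ee_pos: [520.1, -177.6, 86.6]
orientation: [-2.937, -1.109, 0.002]
ft_force: [2.2, 0.1, -15.1]
width: 12.9
grasp_force: 65.2
```

Call:
servo_tool(
  dp=[
    [0,0,-0.003],
    [0,0,0],
  ],
  delta_rot=[
    [0,0,0.064],
    [0,0,0],
  ],
)

```text
t: 7.8
ee_pos: [520.3, -177.8, 86.6]
orientation: [-2.88, -1.253, 0.001]
ft_force: [1.4, 0.8, -12.4]
width: 13.0
grasp_force: 65.5
```

Call:
servo_tool(
  dp=[
    [0,0,0],
    [0,0,0],
  ],
  delta_rot=[
    [0,0,0.064],
    [0,0,0],
  ],
)

```text
t: 8.0
ee_pos: [520.3, -177.9, 86.6]
orientation: [-2.814, -1.394, 0.001]
ft_force: [0.9, -0.2, -14.8]
width: 12.5
grasp_force: 65.4
```

Call:
servo_tool(
  dp=[
    [0,0,0],
    [0,0,0],
  ],
  delta_rot=[
    [0,0,0.064],
    [0,0,0],
  ],
)

```text
t: 8.2
ee_pos: [520.4, -178.0, 86.6]
orientation: [-2.741, -1.533, 0.001]
ft_force: [0.8, 1.2, -14.6]
width: 13.0
grasp_force: 65.2
```

Call:
servo_tool(
  dp=[
    [0,0,0],
    [0,0,0],
  ],
  delta_rot=[
    [0,0,0.064],
    [0,0,0],
  ],
)

```text
t: 8.4
ee_pos: [520.4, -178.0, 86.6]
orientation: [-2.661, -1.668, 0.001]
ft_force: [1.6, 1.2, -16.1]
width: 12.7
grasp_force: 65.1
```

Call:
servo_tool(
  dp=[
    [0,0,-0.002],
    [0,0,0],
  ],
  delta_rot=[
    [0,0,0.064],
    [0,0,0],
  ],
)

```text
t: 8.6
ee_pos: [520.6, -178.1, 86.7]
orientation: [-2.575, -1.799, 0.001]
ft_force: [1.4, -0.1, -13.7]
width: 12.5
grasp_force: 65.5
```

Call:
servo_tool(
  dp=[
    [0,0,0],
    [0,0,0],
  ],
  delta_rot=[
    [0,0,0.064],
    [0,0,0],
  ],
)

```text
t: 8.8
ee_pos: [520.7, -178.2, 86.8]
orientation: [-2.481, -1.926, 0.0]
ft_force: [-1.0, 0.6, -12.5]
width: 12.7
grasp_force: 65.6
```

Call:
servo_tool(
  dp=[
    [0,0,0],
    [0,0,0],
  ],
  delta_rot=[
    [0,0,0.064],
    [0,0,0],
  ],
)

```text
t: 9.0
ee_pos: [520.9, -178.2, 87.1]
orientation: [2.382, 2.049, -0.0]
ft_force: [0.0, 0.3, -10.3]
width: 12.9
grasp_force: 65.9
```

Call:
servo_tool(
  dp=[
    [0,0,0.002],
    [0,0,0],
  ],
  delta_rot=[
    [0,0,0.064],
    [0,0,0],
  ],
)

```text
t: 9.2
ee_pos: [522.2, -178.9, 88.8]
orientation: [2.274, 2.163, 0.001]
ft_force: [1.0, -0.7, -2.5]
width: 12.7
grasp_force: 66.8
```

Call:
servo_tool(
  dp=[
    [0,0,0.002],
    [0,0,0],
  ],
  delta_rot=[
    [0,0,0.064],
    [0,0,0],
  ],
)

```text
t: 9.4
ee_pos: [522.4, -179.0, 89.5]
orientation: [2.162, 2.274, 0.001]
ft_force: [-0.5, -0.3, -3.4]
width: 12.5
grasp_force: 66.8
```

The pin came free at about 1.1 rad: z rose and the force dropped to the pin's weight. Drawing it up.

Call:
servo_tool(
  dp=[
    [0,0,0.02],
    [0,0,0.02],
    [0,0,0.02],
    [0,0,0],
  ],
  delta_rot=[
    [0,0,0],
    [0,0,0],
    [0,0,0],
    [0,0,0],
  ],
)

```text
t: 9.8
ee_pos: [521.9, -178.5, 104.0]
orientation: [2.159, 2.279, 0.001]
ft_force: [1.1, 0.6, -3.4]
width: 12.8
grasp_force: 66.9
```

Call:
servo_tool(
  dp=[
    [0,0,0.05],
    [0,0,0.05],
    [0,0,0.06],
    [0,0,0.06],
    [0,0,0.06],
    [0,0,0.06],
    [0,0,0.06],
    [0,0,0],
  ],
  delta_rot=[
    [0,0,0],
    [0,0,0],
    [0,0,0],
    [0,0,0],
    [0,0,0],
    [0,0,0],
    [0,0,0],
    [0,0,0],
  ],
)

```text
t: 10.6
ee_pos: [522.5, -178.6, 205.6]
orientation: [2.156, 2.279, 0.002]
ft_force: [0.3, 0.1, -2.5]
width: 12.8
grasp_force: 67.0
```

Call:
servo_tool(
  dp=[
    [0,0,0.07],
    [0,0,0.07],
    [-0.035,0.153,0],
    [-0.035,0.153,0],
    [-0.035,0.153,0],
    [-0.035,0.153,0],
    [-0.035,0.153,0],
    [-0.035,0.153,0],
    [-0.035,0.153,0],
    [-0.035,0.153,0],
    [0,0,0],
    [0,0,0],
  ],
  delta_rot=[
    [0,0,0],
    [0,0,0],
    [0,0,0.0143],
    [0,0,0.0143],
    [0,0,0.0143],
    [0,0,0.0143],
    [0,0,0.0143],
    [0,0,0.0143],
    [0,0,0.0143],
    [0,0,0.0143],
    [0,0,0],
    [0,0,0],
  ],
)

```text
t: 11.8
ee_pos: [450.4, 128.5, 237.5]
orientation: [1.942, 2.469, -0.002]
ft_force: [0.3, -0.4, -3.4]
width: 12.6
grasp_force: 66.9
```

Call:
servo_tool(
  dp=[
    [0,0,-0.12],
    [0,0,-0.12],
    [0,0,-0.12],
    [0,0,-0.12],
    [0,0,-0.08],
    [0,0,-0.04],
    [0,0,0],
    [0,0,0],
  ],
  delta_rot=[
    [0,0,0],
    [0,0,0],
    [0,0,0],
    [0,0,0],
    [0,0,0],
    [0,0,0],
    [0,0,0],
    [0,0,0],
  ],
)

```text
t: 12.6
ee_pos: [451.7, 127.4, 88.4]
orientation: [1.946, 2.465, 0.001]
ft_force: [0.0, 0.3, -3.0]
width: 13.2
grasp_force: 66.8
```

Run:
```python
from fit import *
s=manip.sense();print(s['t'],s['ee_pos'],s['ft_force'],s['orientation'])
g=snap('scene','s6')
cv2.imwrite('pics/s6c.png',cv2.resize(g['color'][150:270,270:390,::-1],None,fx=5,fy=5,interpolation=cv2.INTER_CUBIC))
# predicted: collar top outline extremes for pin at ee xy + scene bias, vs plate
x,y=s['ee_pos'][:2]
for b in((0,0),(4,4.5)): print(b,((proj(g,np.array([[x+b[0],y+b[1],113],[x+b[0],y+b[1]-23,113],[x+b[0],y+b[1]+23,113]]))-[270,150])*5).round())
```

```text
12.6 [451.72705835 127.44780209  88.418663  ] [ 0.0320891   0.32231415 -3.01663687] [1.94623447e+00 2.46547492e+00 1.25679052e-03]
(0, 0) [[195. 204.]
 [154. 202.]
 [235. 206.]]
(4, 4.5) [[202. 209.]
 [162. 207.]
 [243. 211.]]
```

View pics/s6c.png

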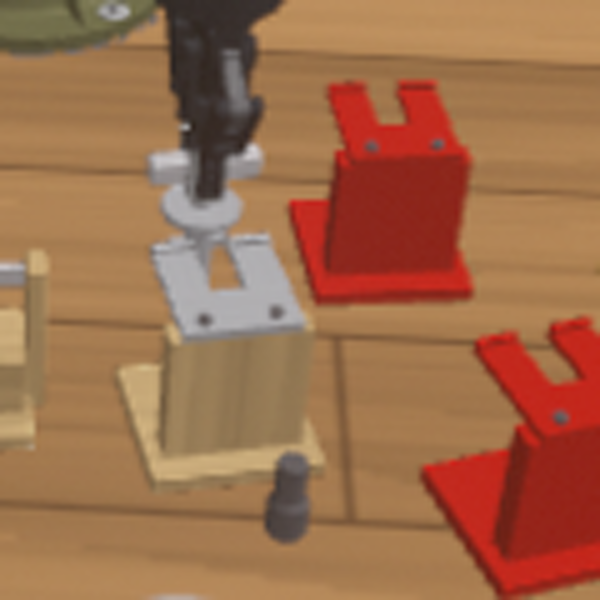

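The collar (crop (202,210)) is lined up in front of the notch, and the bar is parallel to the lips. Its position also confirms the camera bias I estimated. Entering along the bracket's +x.

Call:
servo_tool(
  dp=[
    [0.016,0.004,0],
    [0.016,0.004,0],
    [0.016,0.004,0],
    [0.016,0.004,0],
    [0.016,0.004,0],
    [0.016,0.004,0],
    [0,0,0],
  ],
  delta_rot=[
    [0,0,0],
    [0,0,0],
    [0,0,0],
    [0,0,0],
    [0,0,0],
    [0,0,0],
    [0,0,0],
  ],
)

```text
t: 13.35
ee_pos: [475.5, 134.1, 87.7]
orientation: [-1.945, -2.467, -0.001]
ft_force: [0.1, 0.3, -2.8]
width: 12.4
grasp_force: 66.9
```

Call:
servo_tool(
  dp=[
    [0.016,0.004,0],
    [0.016,0.004,0],
    [0.016,0.004,0],
    [0,0,0],
  ],
  delta_rot=[
    [0,0,0],
    [0,0,0],
    [0,0,0],
    [0,0,0],
  ],
)

```text
t: 13.75
ee_pos: [487.6, 137.0, 87.8]
orientation: [-1.945, -2.467, -0.001]
ft_force: [0.3, -0.4, -3.5]
width: 13.0
grasp_force: 66.9
```

Call:
servo_tool(
  dp=[
    [0.016,0.0035,0],
    [0.016,0.0035,0],
    [0.016,0.0035,0],
    [0,0,0],
  ],
  delta_rot=[
    [0,0,0],
    [0,0,0],
    [0,0,0],
    [0,0,0],
  ],
)

```text
t: 14.15
ee_pos: [499.6, 139.6, 87.8]
orientation: [-1.945, -2.467, -0.001]
ft_force: [-0.5, 0.6, -2.8]
width: 12.9
grasp_force: 66.9
```

Call:
servo_tool(
  dp=[
    [0,0,-0.01],
    [0,0,-0.01],
    [0,0,-0.006],
    [0,0,0],
  ],
  delta_rot=[
    [0,0,0],
    [0,0,0],
    [0,0,0],
    [0,0,0],
  ],
)

```text
t: 14.55
ee_pos: [498.6, 139.3, 80.9]
orientation: [-1.945, -2.467, 0.001]
ft_force: [0.1, -0.6, -3.1]
width: 13.5
grasp_force: 66.9
```

Still carrying the weight at z=80.9, and I expect contact at about 80.4. Lowering the last bit.

Call:
servo_tool(
  dp=[
    [0,0,-0.004],
    [0,0,0],
    [0,0,0],
  ],
  delta_rot=[
    [0,0,0],
    [0,0,0],
    [0,0,0],
  ],
)

```text
t: 14.85
ee_pos: [499.0, 139.4, 80.4]
orientation: [1.945, 2.467, 0.0]
ft_force: [-1.1, -0.2, -1.0]
width: 13.1
grasp_force: 67.0
```

Call:
servo_tool(
  dp=[
    [0,0,-0.002],
    [0,0,0],
  ],
  delta_rot=[
    [0,0,0],
    [0,0,0],
  ],
)

```text
t: 15.05
ee_pos: [499.0, 139.4, 80.4]
orientation: [1.945, 2.466, -0.0]
ft_force: [-2.6, -0.4, 5.5]
width: 12.5
grasp_force: 68.0
```

Call:
servo_tool(
  dp=[
    [0,0,0],
    [0,0,0],
    [0,0,0],
    [0,0,0],
    [0,0,0],
    [0,0,0],
    [0,0,0],
    [0,0,0],
  ],
  delta_rot=[
    [0,0,0],
    [0,0,0],
    [0,0,0],
    [0,0,0],
    [0,0,0],
    [0,0,0],
    [0,0,0],
    [0,0,0],
  ],
  hand=-1,
)

```text
t: 15.85
ee_pos: [499.0, 139.4, 79.8]
orientation: [1.945, 2.467, 0.0]
ft_force: [-0.9, -0.2, -0.5]
width: 85.2
grasp_force: 0.0
```

Call:
servo_tool(
  dp=[
    [0,0,0.04],
    [0,0,0.08],
    [0,0,0.1],
    [0,0,0.1],
    [0,0,0.1],
    [0,0,0],
    [0,0,0],
    [0,0,0],
  ],
  delta_rot=[
    [0,0,0],
    [0,0,0],
    [0,0,0],
    [0,0,0],
    [0,0,0],
    [0,0,0],
    [0,0,0],
    [0,0,0],
  ],
)

```text
t: 16.65
ee_pos: [498.3, 139.2, 184.1]
orientation: [-1.945, -2.466, 0.002]
ft_force: [-0.2, 0.0, 0.5]
width: 84.9
grasp_force: 0.0
```

Run:
```python
from fit import *
g=snap('scene','s7')
cv2.imwrite('pics/s7c.png',cv2.resize(g['color'][150:270,270:390,::-1],None,fx=5,fy=5,interpolation=cv2.INTER_CUBIC))
x,y=499.4+4,139.4+4.5
print(((proj(g,np.array([[x,y,106],[x,y-23,106],[x,y+23,106],[x,y,140]]))-[270,150])*5).round())
```

```text
[[224. 270.]
 [182. 268.]
 [266. 272.]
 [228. 220.]]
```

View pics/s7c.png

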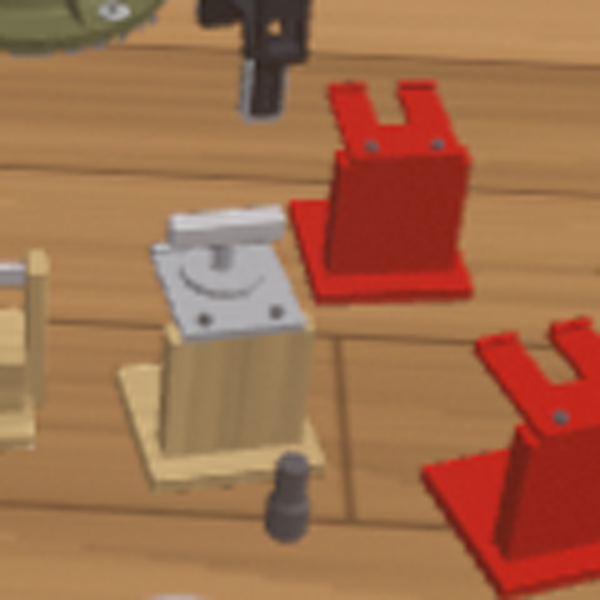

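The pin hangs upright in the notch. Its collar (crop (224,270)) lies flat on the plate behind the lips, and the gripper is clear. Handing in.

```bash
python3 -c "
from bench import manip
print(manip.hand_in())"
```

```text
the job is handed in; nothing more can be done
None
```

The lock pin was unlocked about 1.1 rad counter-clockwise, drawn clear of its bore, parked upright in the bracket's notch and released, and the job is handed in; the hand-in returned no verdict.

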